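Fit the lever on the forge's air gate and open the blast

ROBOT

A 6-joint arm with a two-finger parallel gripper is mounted at the origin on the work surface. World frame = base frame: x ahead of the robot, y to its left, z up, the work surface at z = 0. Lengths are in m, angles in degrees, forces in N, time in s.
With the tool pointing down it reaches from about 0.4 to 0.825 m from the base axis. Payload 7 kg.
Tool frame: the origin (TCP) lies at the very end of the fingers, on their centre line; the grasp point (between the pads) lies 19 mm behind it; z points along the fingers, y is the direction in which the jaws open and shut (so a half turn about z gives the same grasp; the last joint's range is limited). The gripper opens to 85 mm and grips with 20 to 120 N. Pads are 22 mm wide; open, the fingers measure 114 mm over their backs; the gripper's body (76 mm by 85 mm) begins 54 mm behind the grasp point. The pads swing forward as they close: fully open they stand 13 mm farther back than shut.
Start: joints at [83.944, 20.546, 0.682, 0, -70.136, -16.507], TCP at [0.259, 0.623, 0.231] pointing down, gripper open.
Joint ranges: [-176.03, 176.03], [-82.01, 121.73], [-58.28, 71.71], [-173.87, 95.51], [-174.79, -0.11], [-173.66, 173.66]. Speed limits (degrees/s): [136.94, 136.94, 172.46, 180, 180, 180].

INTERFACE

Orientations are given as a 3x3 rotation matrix whose columns are the frame's x, y, z axes.
In Python, from cell import r, optics gives the robot as it stands.
- The arm moves only by the tool drive_tool, never from a script. Its argument "rows" is a list that holds one entry, the list of rows, each a list of 4 numbers: the shift along the tool's x, y, z in mm, then the turn about the tool's z in degrees. In form: [[[x, y, z, turn], ...]]. A call has exactly 10 rows; each row shifts and turns the commanded pose from where the row before left it, along the tool's axes as they then stand; what a row does not reach is not made up. A row lasts 1/12 s, in which the tool goes at most 41.7 mm and 7.16 degrees, less where a joint would pass 70% of its speed; a pose out of reach is approached as far as the arm can. A call is refused whole if a number of a shift passes 41.7 or a number of a turn 7.16, either way. A call with a gripper value outside its range is refused whole. "jaw" is the gripper command: -1 is shut, 1 is fully open, values between are in proportion, set as the call begins (left out, the last holds). The fingers move at their own pace and stop on an object; the grip force is fixed at half the most. Time passes only in rows, so rows that do not move let the fingers close, or fill a call up. It gives the time, the measured TCP pose, the force and the opening at its end, in the units of the state.
- r.state(): the state, without advancing time (a new reading comes with each control period).
- optics.capture(name): name is "scene" or "top"; returns a dict with "image" (400x640x3 uint8, red, green, blue), "depth" (400x640 float32, m along the optical axis (not along the pixel's ray), 0 where there is no reading), "vfov" (degrees; the focal length in pixels is half the picture's height over the tangent of half this angle, whatever the lens; pixels are square), "cx", "cy" (the principal point, pixels), "T" (4x4, takes a point from camera to world coordinates). Camera axes: x right, y up, looking along -z (the intrinsics and any distortion apply to the point x, -y, -z); pixel columns grow to the right and rows downward; lengths in m; the calibration is good to about 2 mm. A picture is of the moment at which its call begins.
- r.close_job(): hands the job in, once; it reports no verdict.
The state is a dict: "t": time; "q": joint angles; "qd": joint speeds; "effort": joint torques, N m; "tcp_pos": TCP position; "eef_rot": TCP orientation; "force": force on the tool from outside, world axes, zero at the start; "torque": the same for the moment, N m; "width": opening from 0.0 (shut) to 1.0 (fully open).
Only numpy, scipy, OpenCV 4.12 (cv2) and the standard library are available. Lean on these libraries where they do the work, as an engineer would, in place of code of your own. Each camera call takes 0.05 s, during which the arm holds its last target.

TASK

The air gate in the bench forge's blast pipe has had its lever taken off. Pick up the loose lever handle and fit its square bore fully home on the gate's square stem so that the lever points across the pipe over the red (shut) mark on the robot's side, then swing the lever round to the green (open) mark until it stops, so that it lies along the pipe towards the hearth with the gate fully open, and let go. Leave the oil cup, the swage and the pig iron weight standing where they are.

Things in the scene. Friction and masses are not known exactly. Their poses are not given: they have to be found in the camera images.
- forge: Fixed bench forge. Origin on the bench, below the gate stem's axis; y runs along the blast pipe (60 mm thick, centre 62 mm up); -x faces the robot within 9 deg. Square coke hearth (240 mm wide, about 150 high) at -y, edge 370 mm from the stem; green blower (185 mm high) at +y, end 353 mm from it. Pipe saddles (under 100 mm high) 180 mm (+y) and 210 mm (-y) from the stem. Gate flanges 108 mm high.
- red_mark (a point): Painted red mark (shut), on the robot's side of the quarter-round steel index plate (72 mm radius) round the gate's neck; 117 mm above the bench, 60 mm from the stem's axis, straight across the pipe. Axes as the forge's.
- green_mark (a point): Painted green mark (open) on the same index plate; 117 mm above the bench, 60 mm from the stem's axis, along the pipe towards the hearth. Axes as the forge's.
- stem_seat (a point): On the stem's axis at the top of its 48 mm round collar, 130 mm above the bench: the hub's underside rests here when home. Turns with the stem. The stem rises along +z: 18 mm square for 32 mm (flats square to x and y), then a 6 mm taper to 12 mm square. The x axis (dark line on the stem's end) is where the lever must point once fitted: near the red mark at the start.
- gate (a joint): Turn of the stem, rad: 0 shut (lever over the red mark), 1.571 fully open against a stop (lever over the green mark); grows counter-clockwise seen from above. Starts shut or a little ajar, 0 to 0.3. Stiff: about 0.3 N m of friction (3 N at the lever's grip); stays where it is left.
- handle: Loose lever handle, 0.3 to 0.5 kg, lying flat on the bench right side up, lever pointing roughly at the robot. Origin: centre of the underside of its dark iron hub, on the bore's axis. The lever runs along +x: from 22 mm a bar 14 mm wide and 9 thick, from 80 to 148 mm a round beech grip 20 to 29 mm thick, both centred 15 mm above the underside. Mass centre about 20 mm out along +x.
- hub_top (a point): Centre of the top of the handle's hub, 34 mm above its underside; axes as the handle's. Hub 44 mm (x) by 34 mm (y) by 34 mm high; grip its flat y sides from above. Square through bore of 19.5 mm along z, sides square to x and y: it fits the stem four ways round, only one is right. Fitted home, the stem's end stands 4 mm proud and there are a few degrees of play.
- oil_cup: Closed brass oil cup with a small spout, 58 mm diameter (50 mm from axis to spout end), 52 mm high, standing on the bench. Origin: centre of its underside. Leave alone.
- swage: Squat round grey-brown iron swage, 76 mm diameter, 40 mm high, with a 20 mm groove across its top. Origin: centre of its underside. Leave alone.
- pig_weight: Cast pig iron weight standing on the bench: 78 mm square block, 56 mm high, with an iron bail folded flat on top, to 65 mm. Origin: centre of its underside. Leave alone.
Things that resemble listed ones, but are neither listed nor needed, are in the scene too. Of the things that look like the handle, the largest one is meant.

How it is judged (in metres and radians):
On the way:
1. the lever's hub is fully home on the square stem, with the lever across the pipe over the red mark and the gate still about shut (distance between handle and stem_seat below 0.005 m and angle between handle's own z axis and vertical below 0.08 rad and x of red_mark in the frame of handle above 0.05 m and value of joint gate below 0.55 rad), for 0.2 s.
At the end, for the whole second after the job is handed in: Gate open (1.45 rad or more); hub home on the stem (underside centre within 5 mm of the collar's top, tilt under 0.08 rad), at rest; lever over the green mark (within about 23 degrees); oil cup, swage and weight upright (0.2 rad) within 30 mm of their starts (value of joint gate above 1.45 rad and distance between handle and stem_seat below 0.005 m and angle between handle's own z axis and vertical below 0.08 rad and x of green_mark in the frame of handle above 0.055 m and linear speed of handle below 0.02 m/s and distance of each of oil_cup, swage, pig_weight from where it was at the start of the episode below 0.03 m and angle between each of oil_cup, swage, pig_weight's own z axis and vertical below 0.2 rad); the robot touches nothing.
It fails at once if the oil cup, the swage or the pig iron weight is shifted by more than 30 mm or tipped over (distance of any of oil_cup, swage, pig_weight from where it was at the start of the episode above 0.03 m or angle between any of oil_cup, swage, pig_weight's own z axis and vertical above 0.5 rad).
It also fails if it takes over 69 s, if anything falls off the work surface, if the arm or the gripper's body presses on something with over 40 N, if the wrist force passes 120 N, or if a joint passes its speed limit or range.

## Working session

There is one attempt and no reset: what is moved stays moved. The work goes in short steps, Python scripts to look and compute and a tool call to move; the robot and the scene stay as the last step left them, time stands still between calls to the robot, and variables do not carry over. Pictures are saved under pics/ and viewed, and the job is handed in when it is done.

Besides the shell and the picture viewer there is one more tool, called after "Call:" by a JSON object that holds its "api" and its "payload". drive_tool: Moves the arm, as the interface text tells. Its arguments: {"type":"object","properties":{"rows":{"type":"array"},"jaw":{"type":"number"}},"required":["rows"]}

```bash
ls; mkdir -p pics; python3 - <<'E'
from cell import r, optics
import cv2, numpy as np, pickle
print(r.state())
for n in ("scene","top"):
    c=optics.capture(n)
    pickle.dump(c,open(f"{n}0.pkl","wb"))
    cv2.imwrite(f"pics/{n}0.png",c["image"][:,:,::-1])
    print(n,{k:v for k,v in c.items() if k not in("image","depth")}, (c["depth"]>0).mean())
E
```

```text
pics
{'t': 0.0, 'q': array([ 8.39435372e+01,  2.05903327e+01,  6.34899195e-01, -1.86927800e-02,
       -7.01339971e+01, -1.65076313e+01]), 'qd': array([-0.02047489,  0.003877  ,  0.12840607,  0.03329901,  0.01355623,
        0.04502998]), 'effort': array([-1.25220406e-03, -5.83312762e+01,  2.93416715e+01,  6.93703204e+00,
       -6.10251969e-03, -1.37975647e-05]), 'tcp_pos': array([0.25885141, 0.62289935, 0.23038914]), 'eef_rot': array([[ 9.23408261e-01, -3.83818920e-01, -4.69804740e-04],
       [-3.83819178e-01, -9.23407022e-01, -1.51975584e-03],
       [ 1.49490051e-04,  1.58367517e-03, -9.99998735e-01]]), 'force': array([-0.80788745,  0.66228318, -0.45074832]), 'torque': array([-0.00436388, -0.03239992,  0.04760454]), 'width': 1.0004389029696819}
scene {'vfov': 56.29130238701694, 'cx': 317.73685705529465, 'cy': 191.14499591266392, 'T': array([[-0.40105084, -0.47434397,  0.78368107,  1.26747378],
       [ 0.91595603, -0.22027153,  0.33541765,  0.19021214],
       [ 0.01351929,  0.85233694,  0.5228183 ,  0.63023135],
       [ 0.        ,  0.        ,  0.        ,  1.        ]])} 0.996203125
top {'vfov': 53.86641182989368, 'cx': 313.0260001194972, 'cy': 195.71372141036227, 'T': array([[ 0.02213158,  0.990637  , -0.13471645,  0.35375078],
       [-0.99969408,  0.02341672,  0.00796234, -0.12922633],
       [ 0.01104241,  0.13449902,  0.9908522 ,  1.08221287],
       [ 0.        ,  0.        ,  0.        ,  1.        ]])} 0.995984375
```

View pics/scene0.png

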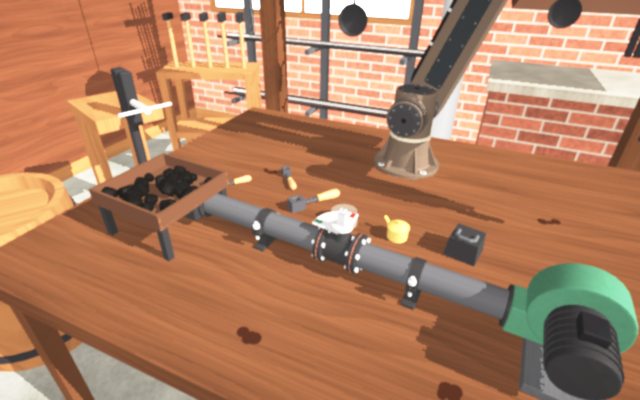

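View pics/top0.png

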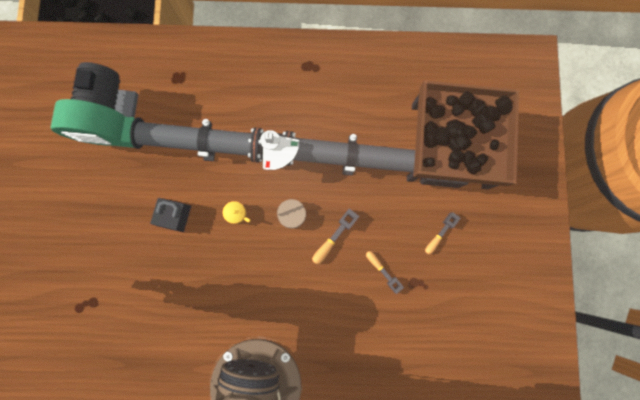

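```bash
cat > h.py <<'E'
import cv2, numpy as np, pickle
def K(c):
    h=c["image"].shape[0]; f=h/2/np.tan(np.radians(c["vfov"])/2); return f,c["cx"],c["cy"]
def ray(c,u,v):
    f,cx,cy=K(c); d=np.array([(u-cx)/f,-(v-cy)/f,-1.]); T=c["T"]; return T[:3,3],T[:3,:3]@d
def onz(c,u,v,z):
    o,d=ray(c,u,v); return o+d*(z-o[2])/d[2]
def proj(c,p):
    f,cx,cy=K(c); T=c["T"]; q=T[:3,:3].T@(np.array(p)-T[:3,3]); return np.array([cx+f*q[0]/-q[2], cy-f*q[1]/-q[2]])
def pt(c,u,v):
    o,d=ray(c,u,v); return o+d*c["depth"][int(round(v)),int(round(u))]
def crop(c,u0,v0,u1,v1,s,fn):
    cv2.imwrite(fn,cv2.resize(c["image"][v0:v1,u0:u1,::-1],None,fx=s,fy=s,interpolation=cv2.INTER_CUBIC))
def load(n): return pickle.load(open(n,"rb"))
def cap(n,fn):
    from cell import optics
    c=optics.capture(n); pickle.dump(c,open(fn,"wb")); return c
E
python3 - <<'E'
from h import *
t=load("top0.pkl"); s=load("scene0.pkl")
crop(t,240,110,320,170,10,"pics/t_gate.png")
crop(t,300,200,380,270,8,"pics/t_hand.png")
crop(s,270,170,380,280,5,"pics/s_gate.png")
print(pt(t,500,380),pt(s,300,350),pt(t,350,218),pt(t,270,139),pt(s,344,207))
E
```

```text
[ 0.02409218 -0.64022554 -0.00299658] [ 8.66451164e-01 -1.29545620e-02 -4.92309969e-04] [ 0.44121566 -0.24104385  0.00132709] [ 0.61350902 -0.03035805  0.16350106] [ 0.42883582 -0.08702128  0.03916013]
```

View pics/t_gate.png

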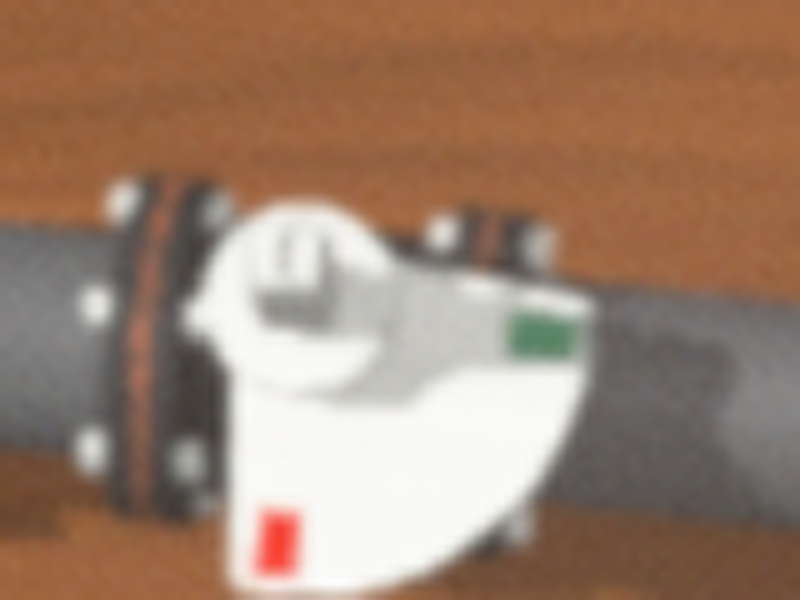

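View pics/t_hand.png

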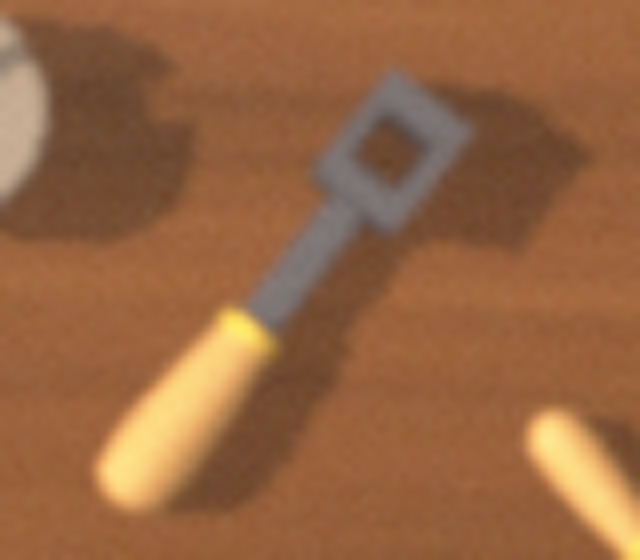

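View pics/s_gate.png

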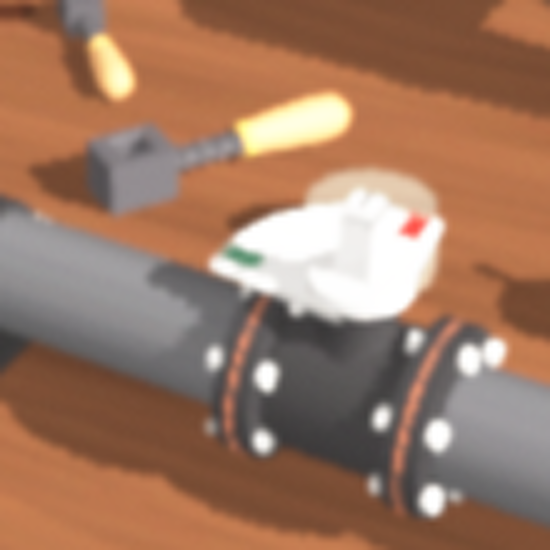

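```bash
python3 - <<'E'
from h import *
t=load("top0.pkl"); s=load("scene0.pkl")
def cent(c,cond,box):
    u0,v0,u1,v1=box; m=np.zeros(c["image"].shape[:2],bool); m[v0:v1,u0:u1]=cond(c["image"][v0:v1,u0:u1].astype(int)); 
    v,u=np.nonzero(m); return u.mean(),v.mean(),len(u)
red=lambda i:(i[...,0]>200)&(i[...,1]<130)
grn=lambda i:(i[...,1]>i[...,0]+30)&(i[...,1]<160)
P={}
for n,c,br,bg in(("top",t,(262,158,275,170),(288,138,300,150)),("scene",s,(345,208,360,220),(308,215,328,227))):
    a=cent(c,red,br); b=cent(c,grn,bg)
    R=onz(c,a[0],a[1],.117); G=onz(c,b[0],b[1],.117)
    d=G-R; L=np.linalg.norm(d[:2]); m=(R+G)/2
    # s = m + perp*L/2 ; stem is left/right of R->G
    p=np.array([-d[1],d[0],0])/2
    for sg in(1,-1):
        S=m+sg*p
        print(n,a,b,"R",R,"G",G,"L(84.9)",L,"stem",S, "xaxis out ang",np.degrees(np.arctan2(*(R-S)[1::-1])),"green ang",np.degrees(np.arctan2(*(G-S)[1::-1])))
E
```

```text
top (np.float64(267.07142857142856), np.float64(164.14285714285714), 14) (np.float64(293.6666666666667), np.float64(143.13333333333333), 15) R [ 0.5618517  -0.02042796  0.117     ] G [ 0.61745259 -0.08527187  0.117     ] L(84.9) 0.08541773958738318 stem [ 0.62207409 -0.02504947  0.117     ] xaxis out ang 175.61168173266933 green ang -94.38831826733063
top (np.float64(267.07142857142856), np.float64(164.14285714285714), 14) (np.float64(293.6666666666667), np.float64(143.13333333333333), 15) R [ 0.5618517  -0.02042796  0.117     ] G [ 0.61745259 -0.08527187  0.117     ] L(84.9) 0.08541773958738318 stem [ 0.55723019 -0.08065036  0.117     ] xaxis out ang 85.61168173266928 green ang -4.388318267330673
scene (np.float64(352.25), np.float64(214.875), 8) (np.float64(317.8333333333333), np.float64(220.66666666666666), 6) R [ 0.56262995 -0.02097135  0.117     ] G [ 0.61838916 -0.086169    0.117     ] L(84.9) 0.08578941713916301 stem [ 0.62310838 -0.02569057  0.117     ] xaxis out ang 175.53816832594052 green ang -94.46183167405947
scene (np.float64(352.25), np.float64(214.875), 8) (np.float64(317.8333333333333), np.float64(220.66666666666666), 6) R [ 0.56262995 -0.02097135  0.117     ] G [ 0.61838916 -0.086169    0.117     ] L(84.9) 0.08578941713916301 stem [ 0.55791073 -0.08144978  0.117     ] xaxis out ang 85.53816832594053 green ang -4.461831674059469
```

```bash
python3 - <<'E'
from h import *
t=load("top0.pkl"); s=load("scene0.pkl")
out=[]
for c,(u0,v0,u1,v1) in((t,(258,128,284,154)),(s,(328,200,354,226))):
    i=c["image"][v0:v1,u0:u1].astype(float).min(2); i=np.clip((i-150)/105,0,1)**2*255
    out.append(cv2.resize(i.astype(np.uint8),(390,390),interpolation=cv2.INTER_NEAREST))
cv2.imwrite("pics/stem.png",np.hstack(out))
print(t["image"][130:146,262:278].min(2))
f,cx,cy=K(t)
print("dark line proj",proj(t,(.6225,-.0254,.168)),proj(t,(.6225,-.0254,.130)),proj(s,(.6225,-.0254,.168)),proj(s,(.6225,-.0254,.130)))
z=np.array([[pt(t,u,v)[2] for u in range(262,278)] for v in range(130,146)])
np.set_printoptions(linewidth=200); print((z*1000).astype(int))
E
```

```text
[[144 112  88  94 117 146 160 162 160 158 150 127  97  78  67  69]
 [151 124 127 155 191 218 220 219 218 222 220 204 169 128  90  72]
 [136 156 183 216 229 232 224 222 226 229 229 233 225 198 146 101]
 [153 198 224 233 239 230 211 222 232 225 215 230 238 233 204 144]
 [193 228 231 235 241 227 200 224 238 224 191 217 238 240 232 203]
 [223 238 235 234 240 224 205 228 238 222 181 207 232 237 238 230]
 [237 241 234 233 240 223 204 229 236 215 170 177 208 219 228 231]
 [241 242 234 229 234 226 211 224 231 206 163 164 183 195 206 210]
 [242 241 230 214 212 206 201 199 204 187 153 160 177 186 190 189]
 [244 242 228 195 170 162 162 162 163 156 149 156 176 184 184 184]
 [245 243 232 195 153 141 141 140 143 141 145 158 179 186 185 184]
 [244 245 238 215 164 144 140 140 140 135 142 164 182 188 185 186]
 [243 245 243 230 198 175 168 160 155 148 154 170 185 188 187 183]
 [239 244 245 242 234 229 228 216 195 189 186 195 199 205 200 197]
 [228 243 246 245 244 244 242 238 232 232 231 231 232 233 229 212]
 [211 241 246 246 246 247 246 244 243 244 243 243 243 240 229 205]]
dark line proj [267.8807832
[... 470 characters left out ...]
 166 162 149 129 128 128 131]
 [131 130 131 163 168 167 169 168 166 164 161 149 127 130 125 128]
 [130 128 131 160 167 168 167 165 169 169 163 147 126 129 128 130]
 [128 129 126 163 166 164 167 167 166 167 164 143 130 127 130 129]
 [128 128 130 158 160 161 163 159 163 165 162 142 130 131 129 132]
 [128 128 131 129 148 152 151 156 156 154 154 142 129 131 130 129]
 [128 126 129 128 140 141 144 141 143 144 147 141 131 131 129 129]
 [127 129 131 129 134 133 134 135 138 133 135 136 131 128 128 128]
 [129 130 129 130 129 128 126 129 130 127 127 128 134 130 129 128]
 [131 130 130 128 127 129 128 129 130 132 128 129 124 133 128 128]
 [ 95 127 126 128 130 127 127 129 126 129 128 127 131 133 127 130]]
```

View pics/stem.png

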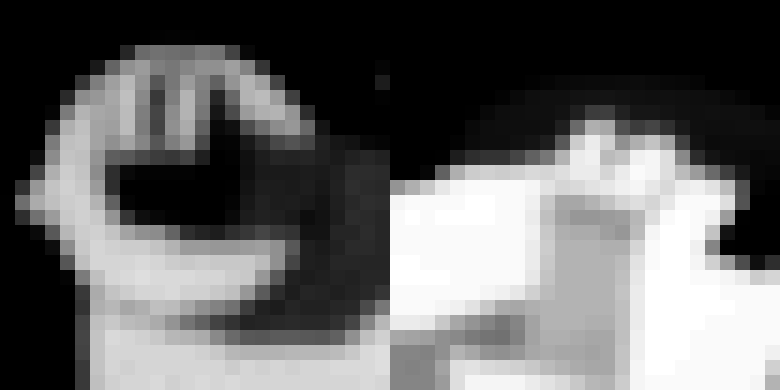

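```bash
python3 - <<'E'
from h import *
t=load("top0.pkl"); im=t["image"]; i=im.astype(int)
sat=i.max(2)-i.min(2)
m=((sat<45)&(i.max(2)>70)).astype(np.uint8); 
mm=np.zeros_like(m); mm[200:245,325:370]=m[200:245,325:370]
n,l,st,ce=cv2.connectedComponentsWithStats(mm); k=1+st[1:,4].argmax(); mm=(l==k).astype(np.uint8)
# full steel
hub=cv2.morphologyEx(cv2.morphologyEx(mm,cv2.MORPH_CLOSE,np.ones((9,9))),cv2.MORPH_OPEN,cv2.getStructuringElement(cv2.MORPH_ELLIPSE,(11,11)))
cs,_=cv2.findContours(hub,0,1); rc=cv2.minAreaRect(max(cs,key=cv2.contourArea)); print("hub rect",rc, onz(t,*rc[0],.034))
# grip: beech
h=((i[...,0]>190)&(i[...,2]<170)&(i[...,0]-i[...,2]>60)).astype(np.uint8); g=np.zeros_like(h); g[230:270,308:340]=h[230:270,308:340]
v,u=np.nonzero(g); print(len(u)); pg=np.c_[u,v].astype(np.float32)
vx,vy,x0,y0=cv2.fitLine(pg,cv2.DIST_L2,0,.01,.01).ravel(); print("grip line",vx,vy,x0,y0)
a=onz(t,x0,y0,.020);print("grip cen",a)
b=onz(t,348.4,217.9,.034); print("bore",b,"dist grip",np.linalg.norm((a-b)[:2]),"ang",np.degrees(np.arctan2(*(a-b)[1::-1])))
p,q=onz(t,x0,y0,.02),onz(t,x0+10*vx,y0+10*vy,.02);print("grip ang",np.degrees(np.arctan2(*(p-q)[1::-1])))
crop({"image":cv2.merge([hub*255,mm*255,g*255])},300,200,380,270,8,"pics/m.png")
# bore dark
z=np.array([[pt(t,uu,vv)[2] for uu in range(336,364)] for vv in range(204,232)]); np.set_printoptions(linewidth=220); 
hz=(z>.028); v,u=np.nonzero(hz); cs,_=cv2.findContours(hz.astype(np.uint8),0,1); rr=cv2.minAreaRect(max(cs,key=cv2.contourArea)); print("depth rect",rr,onz(t,rr[0][0]+336,rr[0][1]+204,.034))
mx,my=u.mean()+336,v.mean()+204; print("mean hubtop px",mx,my,onz(t,mx,my,.034))
print((z*1000).astype(int)[2:28])
E
```

```text
hub rect ((347.75, 219.75), (13.435027122497559, 21.21320343017578), 45.0) [ 0.43375771 -0.23170051  0.034     ]
245
grip line 0.61900866 -0.7853842 321.87756 250.91429
grip cen [ 0.3498591 -0.1647132  0.02     ]
bore [ 0.43874079 -0.23338638  0.034     ] dist grip 0.11232079106313148 ang 142.30904281509663
grip ang 142.63756628918767
depth rect ((13.085365295410156, 14.268293380737305), (12.65007495880127, 16.554420471191406), 38.65980911254883) [ 0.43779832 -0.23522716  0.034     ]
mean hubtop px 349.1840490797546 218.3680981595092 [ 0.4375376 -0.2354934  0.034    ]
[[   0    1    5    0    0    2    0    2    0    2    0    4   -2    1    0    2   -2    4    1    0    2    0    0    1    0    0    0    1]
 [   4    0    0    1   -2    0    1   -3   -3    4    1    0   -5    0    0   -3    0    1    1    0    4   -2    1    0    0    0    0   -1]
 [  -2   -3    0    0    2    0   -1    0    0   -1    1    0   -2   27    0    1   -2   -1   -2    2    0   -1   -1   -1   -1    4   -2   -2]
 [   0    1    1    0    2    3    1    1    0    1    1    1   -1   35   33    1   -1    2    0
[... 2493 characters left out ...]
5   20   19   23   15   21   19   21   11   28   33   36   35    0   -1   -4    0    1    2    1    0   -3   -4   -1   -3   -2]
 [  -1   -1   16   19   21   18   13   19   20    0    0    5   27   35    1    1    1   -2   -4    1   -4    0   -2    2    0   -4   -5   -1]
 [  -4    1   17   22   17   20   19   21   -1    0   -1   -3    4   -3   -2   -1    1    1   -2   -1    2 1082   -2   -3    0    1   -1    1]
 [   0   16   21   18   16   18   17   17    0   -1    0   -1    0    0    1   -3   -3    1   -1    0   -3    0    1    1    0   -1    2    1]
 [  16   15   17   17   15   21   16    0   -1    0   -1    3    2   -3    0    0    2   -2    1    0    1    0   -2    2    0    2    0    0]]
```

View pics/m.png

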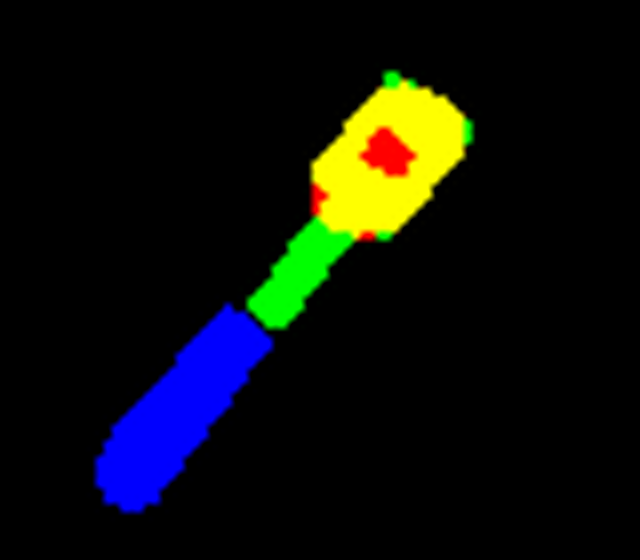

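Call:
{"api": "drive_tool", "payload": {"rows": [[[30,25,0,0],[30,25,0,0],[30,25,0,0],[30,25,0,0],[30,25,0,0],[30,25,0,0],[30,25,0,0],[30,25,0,0],[30,25,0,0],[30,25,0,0]]], "jaw": 1}}

```text
t: 0.93
tcp_pos: [0.4404, 0.2754, 0.2312]
eef_rot: [[0.924, -0.383, -0.0], [-0.383, -0.924, -0.0], [-0.0, 0.0, -1.0]]
force: [0.6, 0.3, 0.6]
width: 0.996
```

Call:
{"api": "drive_tool", "payload": {"rows": [[[15,36,0,0],[15,36,0,0],[15,36,0,0],[15,36,0,0],[15,36,0,0],[15,36,0,0],[15,36,0,0],[15,36,0,0],[15,36,0,0],[15,36,0,0]]]}}

```text
t: 1.77
tcp_pos: [0.4398, -0.1145, 0.2314]
eef_rot: [[0.924, -0.383, 0.0], [-0.383, -0.924, 0.0], [0.0, -0.0, -1.0]]
force: [1.1, 0.6, 0.2]
width: 0.997
```

Call:
{"api": "drive_tool", "payload": {"rows": [[[15,36,0,0],[15,36,0,0],[15,36,0,0],[0,0,0,7],[0,0,0,7],[0,0,0,7],[0,0,0,7],[0,0,0,7],[0,0,0,7],[0,0,0,7]]]}}

```text
t: 2.6
tcp_pos: [0.4403, -0.2296, 0.231]
eef_rot: [[0.31, -0.951, -0.001], [-0.951, -0.31, 0.0], [-0.0, 0.001, -1.0]]
force: [0.9, -0.1, 0.1]
width: 0.999
```

Call:
{"api": "drive_tool", "payload": {"rows": [[[0,0,0,7],[0,0,0,7],[0,0,0,7],[0,0,0,7],[0,0,0,7],[0,0,0,7],[0,0,0,7],[0,0,0,7],[0,0,0,7],[0,0,0,7]]]}}

```text
t: 3.43
tcp_pos: [0.4403, -0.2296, 0.231]
eef_rot: [[-0.787, -0.617, -0.001], [-0.617, 0.787, 0.0], [0.0, 0.001, -1.0]]
force: [-0.5, -0.0, -0.6]
width: 0.995
```

Call:
{"api": "drive_tool", "payload": {"rows": [[[0,0,0,7],[0,0,0,7],[0,0,0,7],[0,0,0,7],[0,0,0,7],[0,0,0,7],[0,0,0,7],[0,0,0,7],[0,0,0,7],[0,0,0,7]]]}}

```text
t: 4.27
tcp_pos: [0.4403, -0.2296, 0.231]
eef_rot: [[-0.849, 0.529, -0.001], [0.529, 0.849, 0.0], [0.001, -0.0, -1.0]]
force: [0.1, 0.0, 0.1]
width: 0.995
```

Call:
{"api": "drive_tool", "payload": {"rows": [[[0,0,0,5.9],[-1.5,-6,20,0],[0,0,20,0],[0,0,20,0],[0,0,20,0],[0,0,20,0],[0,0,20,0],[0,0,20,0],[0,0,20,0],[0,0,15,0]]]}}

```text
t: 5.1
tcp_pos: [0.4373, -0.2351, 0.0546]
eef_rot: [[-0.794, 0.608, -0.002], [0.608, 0.794, 0.0], [0.002, -0.001, -1.0]]
force: [-0.6, -0.1, 1.0]
width: 0.999
```

```bash
python3 - <<'E'
from h import *
from cell import r
print(r.state()["q"],r.state()["tcp_pos"])
s=cap("scene","s1.pkl"); t=cap("top","t1.pkl")
crop(s,240,110,400,240,5,"pics/s1.png")
E
```

```text
[-5.55561421e+00  1.50899798e+01 -3.42527441e+01 -2.38450933e-02
 -4.07526694e+01 -1.21906521e+02] [ 0.43727653 -0.23513664  0.05460785]
```

View pics/s1.png

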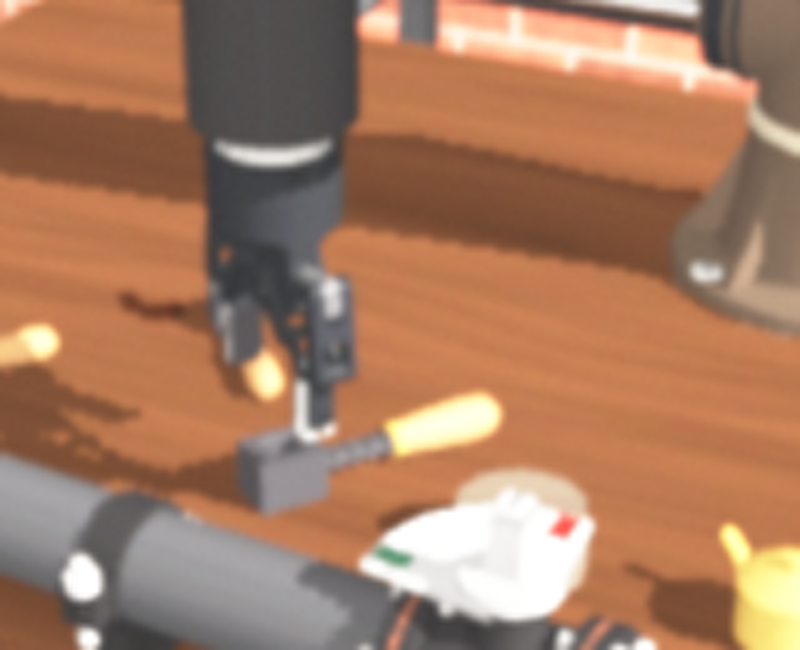

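```bash
python3 - <<'E'
from h import *
s=load("s1.pkl")
c=np.array([.4373,-.2351]); y=np.array([.608,.794])
for sg in(1,-1):
    for zz in(.055,.068):
        p=proj(s,[*(c+sg*.0425*y),zz]); print(sg,zz,p,(p-[240,110])*5)
for p in((.4378,-.2352,.034),(.4378,-.2352,0)): q=proj(s,p); print(q,(q-[240,110])*5)
E
```

```text
1 0.055 [302.30451923 199.0655495 ] [311.52259616 445.32774752]
1 0.068 [302.26740029 195.19242855] [311.33700145 425.96214275]
-1 0.055 [289.52181047 185.54128103] [247.60905237 377.70640513]
-1 0.068 [289.40912963 181.80457996] [247.04564813 359.02289981]
[295.74538748 198.22967792] [278.7269374 441.1483896]
[295.94057358 207.77007746] [279.7028679  488.85038732]
```

Call:
{"api": "drive_tool", "payload": {"rows": [[[0,0,8,0],[0,0,8,0],[0,0,8,0],[0,0,8,0],[0,0,8,0],[0,0,5,0],[0,0,3,0],[0,0,0,0],[0,0,0,0],[0,0,0,0]]]}}

```text
t: 6.03
tcp_pos: [0.4384, -0.2354, 0.0086]
eef_rot: [[-0.794, 0.608, 0.0], [0.608, 0.794, -0.0], [-0.0, 0.0, -1.0]]
force: [0.4, 0.3, -1.0]
width: 1.005
```

Call:
{"api": "drive_tool", "payload": {"rows": [[[0,0,0,0],[0,0,0,0],[0,0,0,0],[0,0,0,0],[0,0,0,0],[0,0,0,0],[0,0,0,0],[0,0,0,0],[0,0,0,0],[0,0,0,0]]], "jaw": -1}}

```text
t: 6.87
tcp_pos: [0.4384, -0.2354, 0.0087]
eef_rot: [[-0.794, 0.608, 0.001], [0.608, 0.794, -0.0], [-0.0, 0.0, -1.0]]
force: [-1.2, 1.2, 5.3]
width: 0.386
```

Call:
{"api": "drive_tool", "payload": {"rows": [[[0,0,-5,0],[0,0,-15,0],[0,0,-25,0],[0,0,-25,0],[0,0,-25,0],[0,0,-25,0],[0,0,-25,0],[0,0,-25,0],[0,0,-20,0],[0,0,-5,0]]]}}

```text
t: 7.7
tcp_pos: [0.4392, -0.2357, 0.2065]
eef_rot: [[-0.794, 0.608, 0.004], [0.608, 0.794, -0.001], [-0.004, 0.002, -1.0]]
force: [1.3, -0.2, -3.4]
width: 0.386
```

```bash
python3 - <<'E'
from h import *
from cell import r
print(r.state()["q"],r.state()["tcp_pos"],r.state()["width"])
s=cap("scene","s2.pkl"); t=cap("top","t2.pkl")
crop(s,240,70,400,200,5,"pics/s2.png")
crop(t,290,170,390,270,6,"pics/t2.png")
E
```

```text
[-5.55931578e+00  4.71727662e+00 -2.34240440e+01  3.51273074e-02
 -6.16006289e+01 -1.21906544e+02] [ 0.43924416 -0.23566204  0.20651371] 0.3864746553156887
```

View pics/s2.png

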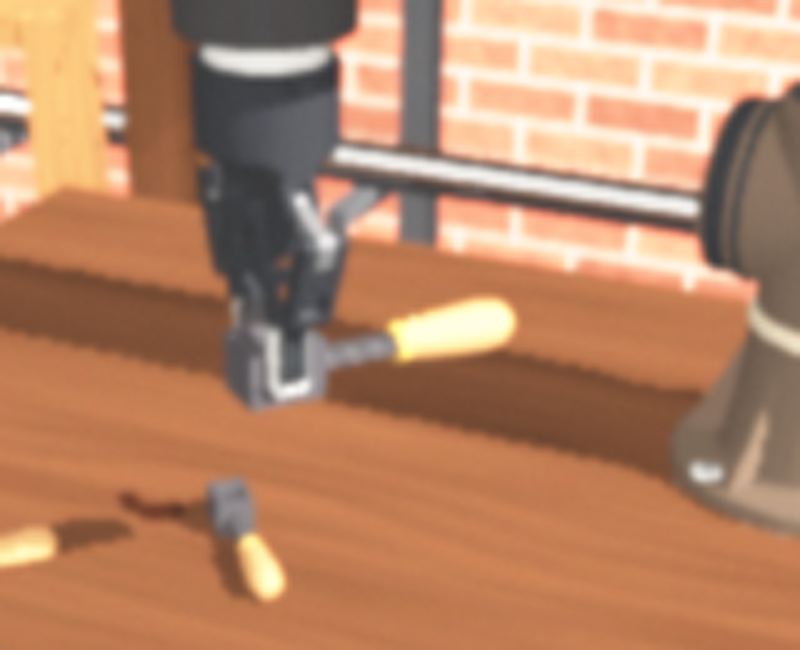

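View pics/t2.png

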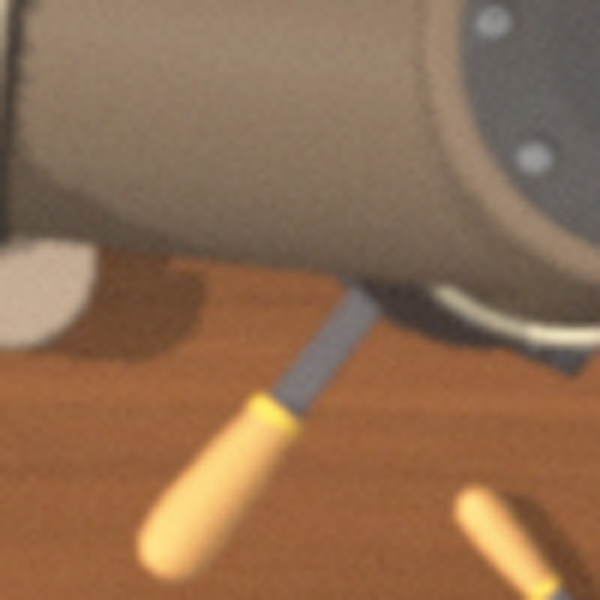

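```bash
cat >> h.py <<'E'
def grip(c,box,z):
    i=c["image"].astype(int); u0,v0,u1,v1=box
    h=((i[...,0]>175)&(i[...,2]<175)&(i[...,0]-i[...,2]>70)).astype(np.uint8); g=np.zeros_like(h); g[v0:v1,u0:u1]=h[v0:v1,u0:u1]
    n,l,st,ce=cv2.connectedComponentsWithStats(g); k=1+st[1:,4].argmax(); v,u=np.nonzero(l==k)
    P=np.array([onz(c,a,b,z)[:2] for a,b in zip(u,v)]); m=P.mean(0); w,V=np.linalg.eigh(np.cov((P-m).T)); d=V[:,1]; 
    pr=(P-m)@d
    return m,d,np.degrees(np.arctan2(d[1],d[0]))%180,len(u),pr.min(),pr.max()
E
python3 - <<'E'
from h import *
a=grip(load("t0.pkl") if 0 else load("top0.pkl"),(308,230,340,270),.017); b=grip(load("t2.pkl"),(305,230,345,270),.2135)
print(a,b)
for m,h in((a,(.4378,-.2352)),(b,(.4392,-.2357))):
    dv=m[0]-h; print(np.linalg.norm(dv),np.degrees(np.arctan2(dv[1],dv[0])))
E
```

```text
(array([ 0.34926135, -0.16456378]), array([-0.79497319,  0.60664456]), np.float64(142.6527235872992), 270, np.float64(-0.039565690436124755), np.float64(0.03752828706245311)) (array([ 0.35039786, -0.16524021]), array([-0.78708685,  0.61684219]), np.float64(141.91410064072463), 403, np.float64(-0.03958724237738812), np.float64(0.03828862741648292))
0.11326326873368107 141.41710359394037
0.1133596124427372 141.56986573473674
```

Call:
{"api": "drive_tool", "payload": {"rows": [[[0,0,0,-6],[0,0,0,-6],[0,0,0,-6],[0,0,0,-6],[0,0,0,-6],[0,0,0,-6],[-10,15,0,0],[-15,20,0,0],[-20,25,0,0],[-25,25,0,0]]]}}

```text
t: 8.63
tcp_pos: [0.5088, -0.1513, 0.2011]
eef_rot: [[-1.0, 0.027, -0.004], [0.027, 1.0, 0.001], [0.004, 0.001, -1.0]]
force: [-0.2, -1.4, -3.6]
width: 0.389
```

Call:
{"api": "drive_tool", "payload": {"rows": [[[-25,25,0,0],[-20,25,0,0],[-18,20,0,0],[-15,20,0,0],[-12,15,0,0],[-10,12,0,0],[-8,8,0,0],[0,5,0,0],[0,0,0,0],[0,0,0,0]]]}}

```text
t: 9.47
tcp_pos: [0.6209, -0.0254, 0.2031]
eef_rot: [[-1.0, 0.026, -0.001], [0.026, 1.0, -0.0], [0.001, -0.0, -1.0]]
force: [-0.6, -0.6, -2.7]
width: 0.389
```

```bash
python3 - <<'E'
from h import *
from cell import r
st=r.state();print(st["q"],st["tcp_pos"],st["eef_rot"],st["width"],st["force"])
s=cap("scene","s3.pkl"); t=cap("top","t3.pkl")
crop(s,300,140,400,240,6,"pics/s3.png")
crop(t,240,100,320,180,7,"pics/t3.png")
E
```

```text
[ 1.56316346e+01  1.66704161e+01 -8.71022065e+00 -7.54641854e-03
 -6.46626914e+01 -1.07104617e+02] [ 0.62094378 -0.02537999  0.2030797 ] [[-9.99667818e-01  2.57619100e-02 -7.60321327e-04]
 [ 2.57619851e-02  9.99668101e-01 -8.91263047e-05]
 [ 7.57772913e-04 -1.08684085e-04 -9.99999707e-01]] 0.3887805018536612 [-0.59431345 -0.59857816 -2.73758734]
```

View pics/s3.png

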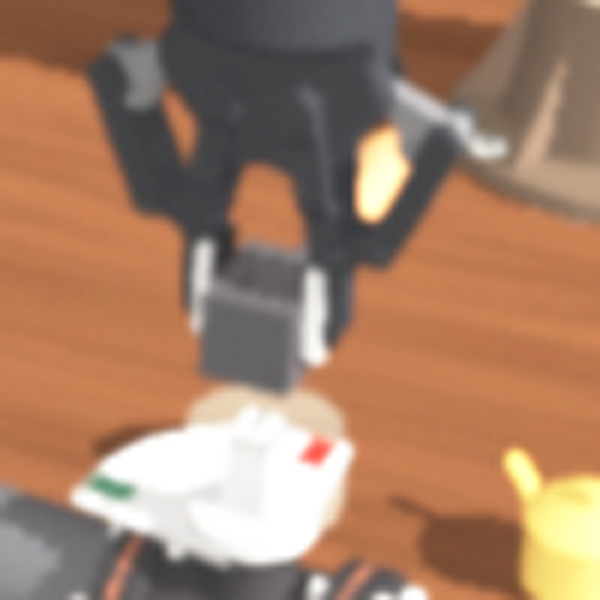

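View pics/t3.png

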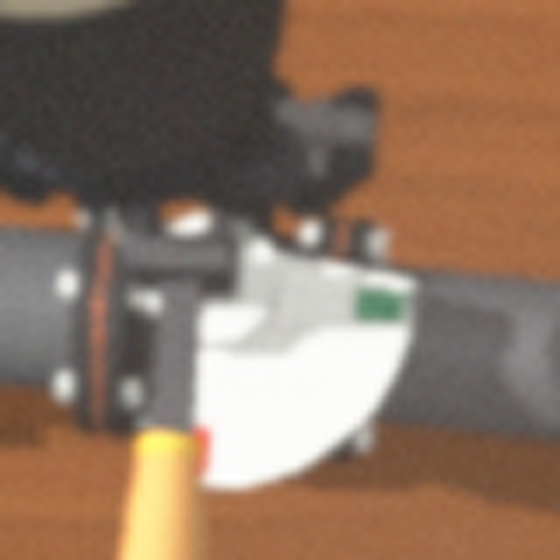

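```bash
python3 - <<'E'
from h import *
s=load("s3.pkl"); t=load("t3.pkl")
i=s["image"].min(2).astype(int)
np.set_printoptions(linewidth=220)
print(s["image"].max(2)[183:210,328:358])
for h in [(.6209,-.0254),(.6225,-.0254)]:
  x=np.array([-.9997,.0258]); y=np.array([.0258,.9997]); h=np.array(h)
  for zz in(.1944,.2284):
    for a,b in((-.022,-.017),(-.022,.017),(.022,-.017),(.022,.017)):
        print(h,zz,a,b,proj(s,[*(h+a*x+b*y),zz]).round(1),proj(t,[*(h+a*x+b*y),zz]).round(1))
E
```

```text
[[199 187 135 105 163 216 205 137  73  62  75  88  98  98  98 104 105 104 109 119 124 124 119 103  85  78  78  77  78  73]
 [199 186 132 109 173 217 200 133  80  75  86  96  96  94  95  99 100 100 102 105 106 104 109 128 126 101  81  74  72  72]
 [199 185 133 116 183 220 194 133  91  87  92  99  95  90  94  98  99  99 100 101 100  98 120 177 187 153 102  75  72  77]
 [198 184 134 119 188 221 196 145 114 105 100  95  91  89  94  98  99  98  98  99  99  99 135 207 224 192 126  80  75  87]
 [195 182 131 116 186 219 196 156 136 126 115 103  95  93  98  99  99  99  99  97  96  99 143 216 231 202 133  81  77  93]
 [193 181 129 116 178 201 179 149 139 136 131 121 114 113 112 106 101 101 101  98  96 100 146 218 232 204 132  82  78  93]
 [191 180 132 117 169 173 146 130 128 130 132 131 131 132 130 121 116 116 114 107 106 108 151 221 234 211 141  86  80  94]
 [190 180 138 124 167 160 127 111 111 114 119 122 126 129 132 132 132 133 131 123 126 127 164 226 237 221 150  90  82  93]
 [190 184 155 141 174 161 124 106 103 104 105 108 111 113 119 122 126 129 131 131 136 144 179 229 240 226 156  92  8
[... 2575 characters left out ...]
84 -0.022 0.017 [348.2 192.4] [258.2 117.9]
[ 0.6209 -0.0254] 0.2284 0.022 -0.017 [340.9 179.2] [272.1 137.6]
[ 0.6209 -0.0254] 0.2284 0.022 0.017 [355.6 182.7] [256.8 136.9]
[ 0.6225 -0.0254] 0.1944 -0.022 -0.017 [332.1 202.6] [274.6 122.7]
[ 0.6225 -0.0254] 0.1944 -0.022 0.017 [347.  206.6] [260. 122.]
[ 0.6225 -0.0254] 0.1944 0.022 -0.017 [339.9 192.9] [273.4 141.1]
[ 0.6225 -0.0254] 0.1944 0.022 0.017 [354.4 196.5] [258.8 140.3]
[ 0.6225 -0.0254] 0.2284 -0.022 -0.017 [332.7 188.9] [273.3 117.9]
[ 0.6225 -0.0254] 0.2284 -0.022 0.017 [347.9 192.8] [258.2 117.2]
[ 0.6225 -0.0254] 0.2284 0.022 -0.017 [340.6 179.5] [272.1 136.9]
[ 0.6225 -0.0254] 0.2284 0.022 0.017 [355.4 183.1] [256.9 136.2]
```

```bash
python3 - <<'E'
from h import *
t=load("t3.pkl")
np.set_printoptions(linewidth=220)
print(t["image"].max(2)[126:148,254:280])
z=np.array([[pt(t,u,v)[2] for u in range(254,280)] for v in range(126,148)]); print((z*1000).astype(int))
g=grip(t,(245,155,275,200),.2095); print(g, g[0]-[.6209,-.0254])
E
```

```text
[[ 56  55  62  61  59  58  54  59  57  59  58  62  60  60  61  60  62  61  66  61  60  65  66  69  71  69]
 [ 60  59  56  61  54  60  62  57  58  61  61  65  68  65  70  62  59  60  63  63  67  66  66  69  69  68]
 [ 61  60  61  57  59  60  61  63  67  78  93  97 103 102  91  76  64  61  63  62  63  64  65  62  69  75]
 [ 68  81  80  67  68  72  71  71  86 115 140 149 148 155 148 122  88  71  63  65  66  61  60  64  73  95]
 [ 82 108 105  80  78  79  80  74  89 131 157 174 187 205 205 174 123  94  80  76  72  71  67  65  80 118]
 [ 93 117 121  98  86  88  86  75  88 127 168 206 227 238 234 202 140  99  97  98 102  91  77  70  85 126]
 [102 128 135 120  97  94  89  79  88 124 175 218 232 236 225 184 128 104 100 117 125 116  93  79  82 125]
 [109 140 147 131 114 109  99  91  91 112 139 168 180 175 159 132 106  97  99 116 134 137 131 119 100 103]
 [118 140 141 131 124 116 114 109 114 113 115 115 119 115 114 105 103  98  95 109 141 164 188 191 152 104]
 [135 141 118 116 119 119 125 117 123 119 122 115 115 115 115 115 115 115 105 107 152 193 226 235 209 147]
 [141 145 113 105 117 118 124 
[... 3681 characters left out ...]
  96   97  129  214  215  213  212  212  212  131  130  129  128  130  127  127  130  131  131  116]
 [ 106  103  104  107  106   94   96   95   96  214  212  211  213  212  213  129  129  127  129  129  130  132  129  128  125  113]
 [ 107  101  104  103  101   93   97   97   99  214  214  214  214  213  214  130  131  131  127  130  129  129  130  125  115  115]
 [ 103  102  100  102  102   95   96   95   97  216  212  211  215  213  215  129  132  130  128  128  128  128  122  117  118  115]]
(array([ 0.50698473, -0.01989766]), array([-0.98964335,  0.14354805]), np.float64(171.7467912708744), 447, np.float64(-0.04399920998637426), np.float64(0.03980630624636767)) [-0.11391527  0.00550234]
```

```bash
python3 - <<'E'
from h import *
t=load("t3.pkl")
h=np.array((.6209,-.0254));x=np.array([-.9997,.0258])
for a in(.03,.05,.07,.1,.14): print(a,proj(t,[*(h+a*x),.214]))
d=(t["depth"]);
for v in range(142,200,4):
    zz=np.array([pt(t,u,v)[2] for u in range(245,285)]); k=np.nonzero(zz>.19)[0]+245; 
    if len(k): print(v,k.min(),k.max(),(k.min()+k.max())/2)
print("stem top",proj(t,(.6225,-.0254,.168)))
E
```

```text
0.03 [264.93037186 142.44824138]
0.05 [264.35986788 151.05486704]
0.07 [263.78588981 159.71390286]
0.1 [262.91833905 172.80177769]
0.14 [261.74914501 190.44024443]
142 263 269 266.0
146 263 268 265.5
150 263 268 265.5
154 262 268 265.0
158 262 268 265.0
162 261 268 264.5
166 260 279 269.5
170 259 269 264.0
174 255 269 262.0
178 258 269 263.5
182 258 269 263.5
186 251 269 260.0
190 258 268 263.0
194 260 266 263.0
stem top [267.8807832 134.7752179]
```

Call:
{"api": "drive_tool", "payload": {"rows": [[[-2.3,0.8,0,0],[0,0,5,0],[0,0,5,0],[0,0,5,0],[0,0,5,0],[0,0,4,0],[0,0,3,0],[0,0,2,0],[0,0,2,0],[0,0,1,0]]]}}

```text
t: 10.4
tcp_pos: [0.624, -0.0244, 0.1712]
eef_rot: [[-1.0, 0.025, -0.0], [0.025, 1.0, -0.0], [-0.0, -0.0, -1.0]]
force: [0.2, -0.8, -2.4]
width: 0.385
```

```bash
python3 - <<'E'
from h import *
from cell import r
st=r.state();print(st["tcp_pos"],st["width"],st["force"],st["torque"])
s=cap("scene","s4.pkl"); t=cap("top","t4.pkl")
crop(s,320,170,370,240,10,"pics/s4.png")
E
```

```text
[ 0.62397307 -0.02436093  0.17122086] 0.3845612912561998 [ 0.21688594 -0.77111769 -2.4192958 ] [-0.47076772  0.07492423 -0.01238535]
```

View pics/s4.png

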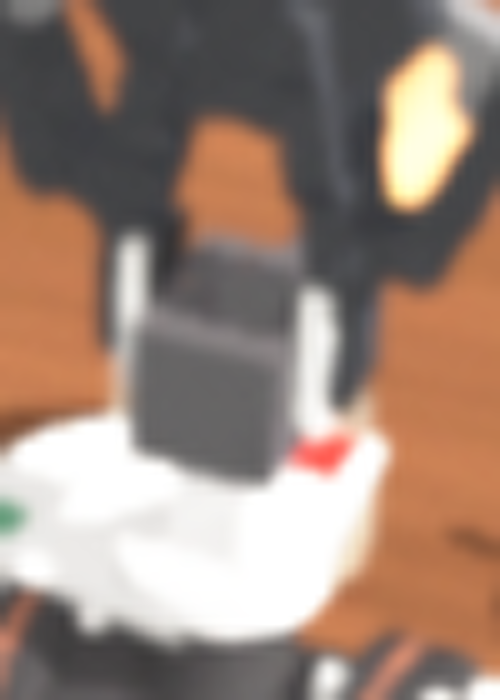

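Call:
{"api": "drive_tool", "payload": {"rows": [[[0,0,1,0],[0,0,1,0],[0,0,1,0],[0,0,1,0],[0,0,1,0],[0,0,1,0],[0,0,1,0],[0,0,1,0],[0,0,0,0],[0,0,0,0]]]}}

```text
t: 11.33
tcp_pos: [0.624, -0.0248, 0.1632]
eef_rot: [[-1.0, 0.026, -0.0], [0.026, 1.0, -0.001], [0.0, -0.001, -1.0]]
force: [-0.0, -5.3, -2.7]
width: 0.383
```

```bash
python3 - <<'E'
from cell import r
st=r.state();print(st["tcp_pos"],st["eef_rot"],st["width"],st["force"],st["torque"])
E
```

```text
[ 0.62397263 -0.0247989   0.16323053] [[-9.99669089e-01  2.57237788e-02 -2.21876621e-05]
 [ 2.57237880e-02  9.99668848e-01 -6.94277013e-04]
 [ 4.32088630e-06 -6.94618020e-04 -9.99999759e-01]] 0.3825943608455739 [-0.01418308 -5.29022724 -2.67575348] [-2.13588958 -0.28939906  0.05366376]
```

Call:
{"api": "drive_tool", "payload": {"rows": [[[0,-0.4,0,0],[0,-0.4,1,0],[0,0,1,0],[0,0,1,0],[0,0,1,0],[0,0,1,0],[0,0,1,0],[0,0,1,0],[0,0,1,0],[0,0,0,0]]]}}

```text
t: 12.17
tcp_pos: [0.6238, -0.0249, 0.155]
eef_rot: [[-1.0, 0.026, -0.0], [0.026, 1.0, 0.0], [0.0, 0.0, -1.0]]
force: [1.3, -1.9, -3.9]
width: 0.387
```

```bash
python3 - <<'E'
from cell import r
st=r.state();print(st["tcp_pos"],st["width"],st["force"],st["torque"])
E
```

```text
[ 0.62381309 -0.02494711  0.15497641] 0.38745065093305747 [ 1.30998972 -1.93416243 -3.91705564] [-0.91537346 -0.3145891   0.04095774]
```

Call:
{"api": "drive_tool", "payload": {"rows": [[[0,-0.3,1.5,0],[0,0,1.5,0],[0,0,1.5,0],[0,0,1.5,0],[0,0,1.5,0],[0,0,1.5,0],[0,0,1.5,0],[0,0,1.5,0],[0,0,1,0],[0,0,0,0]]]}}

```text
t: 13.0
tcp_pos: [0.6238, -0.0253, 0.142]
eef_rot: [[-1.0, 0.026, -0.0], [0.026, 1.0, -0.0], [0.0, -0.0, -1.0]]
force: [-0.5, 0.1, -2.8]
width: 0.384
```

Call:
{"api": "drive_tool", "payload": {"rows": [[[0,0,0.5,0],[0,0,0.5,0],[0,0,0.5,0],[0,0,0.5,0],[0,0,0.5,0],[0,0,0.5,0],[0,0,0.5,0],[0,0,0,0],[0,0,0,0],[0,0,0,0]]]}}

```text
t: 13.83
tcp_pos: [0.6239, -0.0253, 0.1388]
eef_rot: [[-1.0, 0.026, 0.0], [0.026, 1.0, -0.0], [-0.0, -0.0, -1.0]]
force: [-0.8, -0.0, -2.8]
width: 0.386
```

```bash
python3 - <<'E'
from h import *
from cell import r
st=r.state();print(st["tcp_pos"],st["width"],st["force"],st["torque"])
s=cap("scene","s5.pkl"); t=cap("top","t5.pkl")
crop(s,320,170,370,240,10,"pics/s5.png")
E
```

```text
[ 0.62389172 -0.02533661  0.13883532] 0.38646962097410476 [-0.78405884 -0.01601603 -2.78586426] [-0.0194111  -0.04051172 -0.01718299]
```

View pics/s5.png

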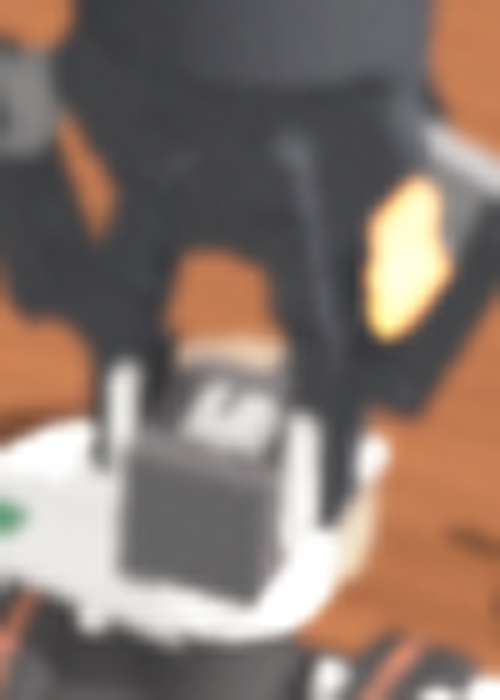

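Call:
{"api": "drive_tool", "payload": {"rows": [[[0,0,0.4,0],[0,0,0.4,0],[0,0,0.4,0],[0,0,0.4,0],[0,0,0,0],[0,0,0,0],[0,0,0,0],[0,0,0,0],[0,0,0,0],[0,0,0,0]]]}}

```text
t: 14.77
tcp_pos: [0.624, -0.0253, 0.1387]
eef_rot: [[-1.0, 0.025, 0.001], [0.025, 1.0, -0.0], [-0.001, -0.0, -1.0]]
force: [-4.2, 0.7, 8.4]
width: 0.387
```

Call:
{"api": "drive_tool", "payload": {"rows": [[[0,0.1,-0.4,-3],[0,0.1,0,-5],[0,0.1,0,-6],[0,0.1,0,-6],[0,0.1,0,-6],[0,0.1,0,-6],[0,0.1,0,-6],[0,0.1,0,-6],[0,0.1,0,-6],[0,0,0,0]]]}}

```text
t: 15.6
tcp_pos: [0.623, -0.0245, 0.1387]
eef_rot: [[-0.657, -0.754, -0.0], [-0.754, 0.657, -0.0], [0.0, 0.0, -1.0]]
force: [-6.0, 1.9, 6.9]
width: 0.384
```

```bash
python3 - <<'E'
from h import *
from cell import r
st=r.state();print(st["tcp_pos"],st["width"],st["force"],st["torque"],st["q"])
s=cap("scene","s6.pkl"); t=cap("top","t6.pkl")
crop(s,290,160,370,240,8,"pics/s6.png")
E
```

```text
[ 0.62302747 -0.02445699  0.13867479] 0.3839810567239151 [-5.98315357  1.86875515  6.91056478] [0.47344773 2.18906653 0.04962729] [ 1.56645479e+01  1.98873392e+01 -1.31181457e+01 -5.67414216e-03
 -5.70154477e+01 -5.67477301e+01]
```

View pics/s6.png

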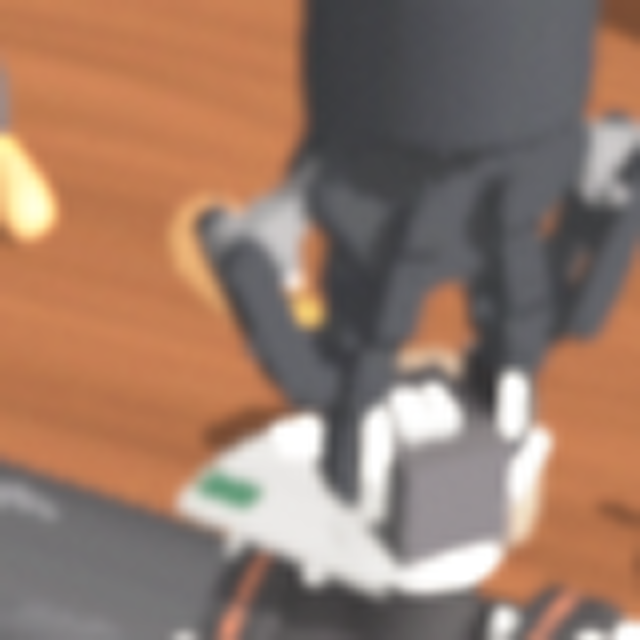

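Call:
{"api": "drive_tool", "payload": {"rows": [[[0.3,0.4,0,0],[0,0.1,0,-6],[0,0.1,0,-6],[0,0.1,0,-6],[0,0.1,0,-6],[0,0.1,0,-5],[0,0.1,0,-4],[0,0,0,-3],[0,0,0,0],[0,0,0,0]]]}}

```text
t: 16.53
tcp_pos: [0.6221, -0.0241, 0.1387]
eef_rot: [[-0.095, -0.996, -0.0], [-0.996, 0.095, 0.0], [-0.0, 0.0, -1.0]]
force: [-5.5, 1.5, 7.3]
width: 0.386
```

```bash
python3 - <<'E'
from h import *
from cell import r
st=r.state();print(st["tcp_pos"],st["eef_rot"],st["width"],st["force"],st["torque"],st["effort"])
E
```

```text
[ 0.62211618 -0.02405187  0.13868216] [[-9.45914156e-02 -9.95516172e-01 -1.24950826e-04]
 [-9.95516178e-01  9.45914070e-02  7.27177244e-05]
 [-6.05723962e-05  1.31269041e-04 -9.99999990e-01]] 0.3856318730613309 [-5.50822633  1.54890571  7.25402862] [ 0.75320711  2.15230902 -0.01429351] [ -1.39584873 -50.07028341  26.41206443   6.63943961   1.83226582
   0.18041315]
```

Call:
{"api": "drive_tool", "payload": {"rows": [[[0,0,0,-1],[0,0,0,-1],[0,0,0,-1],[0,0,0,-1],[0,0,0,-1],[0,0,0,0],[0,0,0,0],[0,0,0,0],[0,0,0,0],[0,0,0,0]]]}}

```text
t: 17.37
tcp_pos: [0.6219, -0.024, 0.1386]
eef_rot: [[-0.008, -1.0, -0.0], [-1.0, 0.008, 0.0], [-0.0, 0.0, -1.0]]
force: [-6.5, 2.9, 7.6]
width: 0.386
```

```bash
python3 - <<'E'
from h import *
from cell import r
st=r.state();print(st["tcp_pos"],st["eef_rot"][:,0],st["width"],st["force"],st["torque"],st["effort"])
E
```

```text
[ 0.62193606 -0.02404964  0.13864619] [-8.01183329e-03 -9.99967898e-01 -1.15981360e-04] 0.3863643586879362 [-6.49824611  2.9296671   7.58529477] [ 0.82113539  2.33091946 -0.11885898] [ -1.37158938 -49.78133082  26.5230006    6.78897366   2.01208167
   0.12583994]
```

Call:
{"api": "drive_tool", "payload": {"rows": [[[0,0,0,-1],[0,0,0,-1],[0,0,0,-1],[0,0,0,0],[0,0,0,0],[0,0,0,0],[0,0,0,0],[0,0,0,0],[0,0,0,0],[0,0,0,0]]]}}

```text
t: 18.2
tcp_pos: [0.6219, -0.024, 0.1387]
eef_rot: [[0.043, -0.999, -0.0], [-0.999, -0.043, 0.0], [-0.0, 0.0, -1.0]]
force: [-6.3, 2.3, 9.2]
width: 0.389
```

```bash
python3 - <<'E'
from h import *
from cell import r
st=r.state();print(st["tcp_pos"],st["eef_rot"][:,0],st["width"],st["force"],st["torque"],st["effort"])
s=cap("scene","s7.pkl"); t=cap("top","t7.pkl")
crop(s,270,160,370,240,7,"pics/s7.png")
crop(t,240,90,340,170,7,"pics/t7.png")
E
```

```text
[ 0.62188549 -0.02401252  0.13866642] [ 4.34424948e-02 -9.99055862e-01 -3.65228007e-04] 0.38857916053949915 [-6.26054121  2.29281142  9.15378652] [ 0.871733    2.39839759 -0.62641853] [ -0.99227931 -49.56578493  26.5124774    7.08492279   2.09412597
   0.62545834]
```

View pics/s7.png

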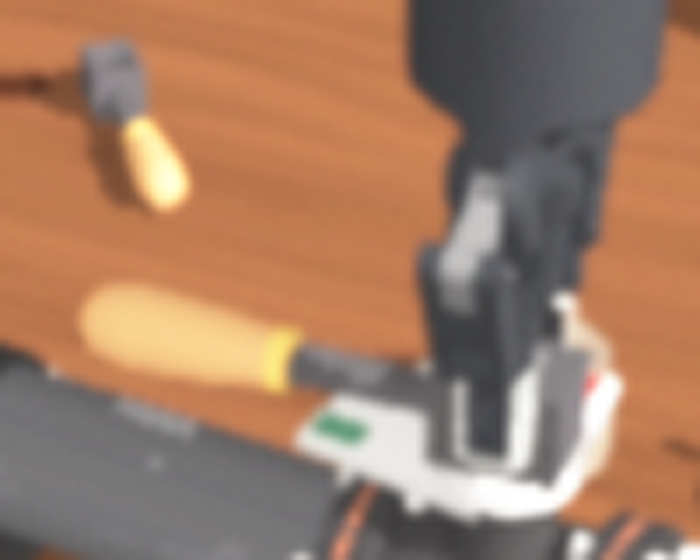

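View pics/t7.png

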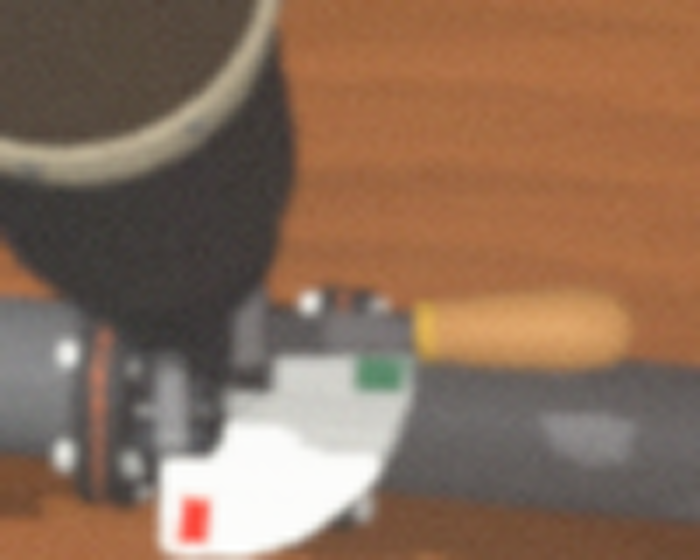

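Call:
{"api": "drive_tool", "payload": {"rows": [[[0,0,0,0],[0,0,0,0],[0,0,0,0],[0,0,0,0],[0,0,0,0],[0,0,0,0],[0,0,0,0],[0,0,0,0],[0,0,0,0],[0,0,0,0]]], "jaw": 1}}

```text
t: 19.13
tcp_pos: [0.6226, -0.0242, 0.1376]
eef_rot: [[0.044, -0.999, -0.0], [-0.999, -0.044, -0.0], [0.0, 0.0, -1.0]]
force: [0.1, -0.2, -0.2]
width: 1.002
```

Call:
{"api": "drive_tool", "payload": {"rows": [[[0,0,-3,0],[0,0,-5,0],[0,0,-10,0],[0,0,-15,0],[0,0,-15,0],[0,0,-20,0],[0,0,-20,0],[0,0,-20,0],[0,0,-20,0],[0,0,0,0]]]}}

```text
t: 19.97
tcp_pos: [0.6246, -0.0243, 0.2717]
eef_rot: [[0.045, -0.999, 0.008], [-0.999, -0.045, 0.0], [0.0, -0.008, -1.0]]
force: [0.6, 0.1, 1.1]
width: 1.001
```

Call:
{"api": "drive_tool", "payload": {"rows": [[[0,-10,-5,0],[0,-20,-5,0],[0,-20,0,0],[0,-20,0,0],[0,-20,0,0],[0,-20,0,0],[0,-20,0,0],[0,-20,0,0],[0,-20,0,0],[0,0,0,0]]]}}

```text
t: 20.8
tcp_pos: [0.7946, -0.0167, 0.274]
eef_rot: [[0.044, -0.999, -0.001], [-0.999, -0.044, -0.001], [0.001, 0.001, -1.0]]
force: [-1.9, 0.1, -1.8]
width: 0.998
```

```bash
python3 - <<'E'
from h import *
from cell import r
st=r.state();print(st["tcp_pos"],st["force"])
s=cap("scene","s8.pkl"); t=cap("top","t8.pkl")
cv2.imwrite("pics/t8full.png",t["image"][:,:,::-1])
crop(s,270,160,370,240,7,"pics/s8.png")
crop(t,240,100,340,180,7,"pics/t8.png")
E
```

```text
[ 0.79455369 -0.01667303  0.27402116] [-1.90446159  0.14482017 -1.77984705]
```

View pics/s8.png

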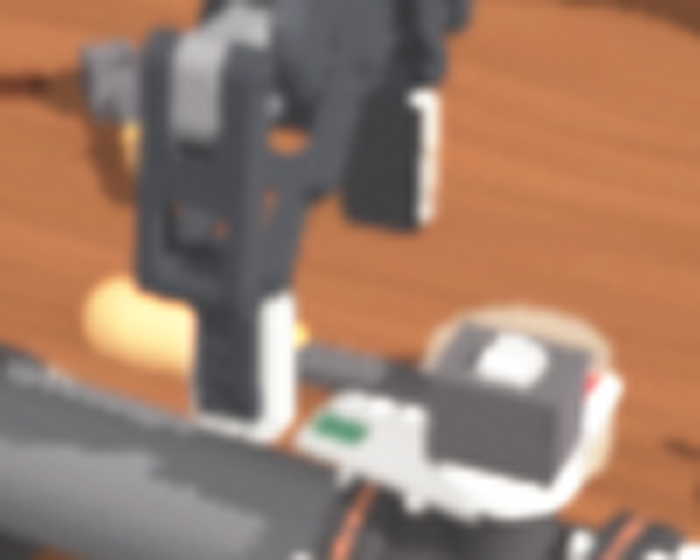

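View pics/t8.png

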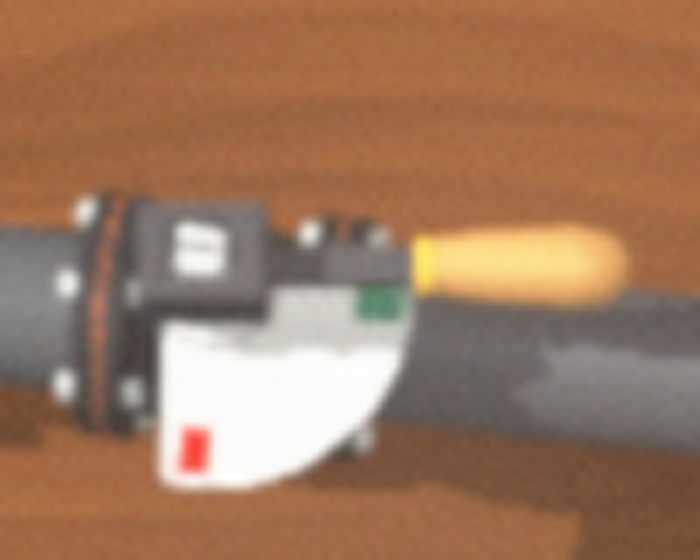

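View pics/t8full.png

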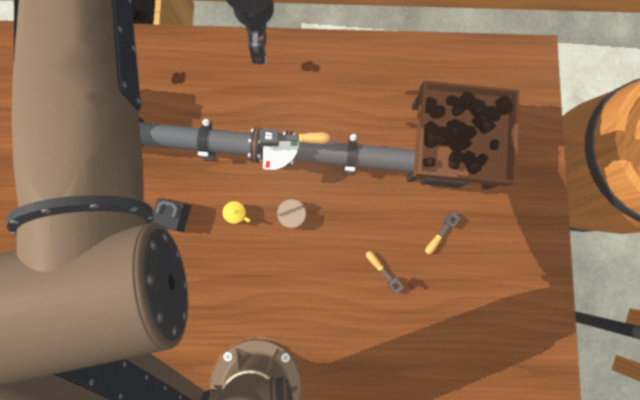

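```bash
python3 - <<'E'
from h import *
t=load("t8.pkl"); s=load("s8.pkl"); np.set_printoptions(linewidth=220)
print(t["image"].min(2)[128:144,260:280])
z=np.array([[pt(t,u,v)[2] for u in range(256,284)] for v in range(126,148)]); print((z*1000).astype(int))
hub=(z>.150)&(z<.18); v,u=np.nonzero(hub)
print("hub mean px",u.mean()+256,v.mean()+126,onz(t,u.mean()+256,v.mean()+126,.164), "med z",np.median(z[hub]))
g=grip(t,(295,125,335,148),.147); print(g)
a=np.array(g[0])-[.6221,-.025]; print(np.linalg.norm(a),np.degrees(np.arctan2(a[1],a[0]))%360)
out=[]
for c,(u0,v0,u1,v1) in((t,(256,124,282,150)),(s,(330,200,356,226))):
    i=c["image"][v0:v1,u0:u1]; out.append(cv2.resize(i[:,:,::-1],(390,390),interpolation=cv2.INTER_CUBIC))
cv2.imwrite("pics/end8.png",np.hstack(out))
E
```

```text
[[ 80  82  82  84  85  81  84  85  83  84  86  83  82  86  83  83  83  81  72  68]
 [101 103 104 105 105 109 102 107 106 104 103 106 106 106 106 107 104  91  80  71]
 [111 115 112 113 112 110 111 109 113 114 111 114 115 115 115 115 107 101  83  67]
 [112 116 115 111 111 123 140 142 129 125 114 110 111 116 116 115 113 100  82  72]
 [114 119 117 110 121 174 215 213 199 184 169 143 122 114 116 118 114 103  79  68]
 [113 117 114 110 124 196 232 238 234 233 225 199 150 120 116 117 113  98  84  69]
 [110 117 115 112 120 179 215 224 225 226 231 212 153 115 118 117 114 101  85  74]
 [111 117 115 111 127 184 212 211 206 204 215 199 150 116 115 118 111 102  90  81]
 [111 118 117 114 141 208 235 239 238 236 230 206 149 114 116 118 115 104  89  90]
 [112 115 112 116 145 206 238 245 245 243 236 210 149 117 118 119 111 102  93  94]
 [113 119 116 114 137 181 217 225 227 228 220 186 144 124 119 117 115 103  93  89]
 [116 117 113 115 121 146 163 167 173 173 167 153 136 123 119 114 114 105  91  89]
 [124 120 112 115 119 127 128 125 132 132 126 126 123 118 116 118 113 104  96 100]
 [122 113 114 113 116
[... 3002 characters left out ...]
  137  135  135  135  136  134  140  136  135  137  135  137  115  117  111  114  115]
 [ 106  106  104   96   97   95  100   95  126  131  131  131  129  130  131  128  128  131  133  131  129  124  116  116  115  116  116  116]
 [ 105  104   98   93   97   95   93   95  120  127  130  127  128  128  129  135  125  128  130  125  121  116  114  116  116  112  116  114]]
hub mean px 269.4047619047619 136.03061224489795 [ 0.6206642  -0.02871493  0.164     ] med z 0.16341211035598824
(array([ 0.62619239, -0.13592218]), array([-0.02309849,  0.99973319]), np.float64(91.32356363713383), 316, np.float64(-0.03673139898783446), np.float64(0.036747925351562814))
0.11099764387623783 272.11292528341124
```

View pics/end8.png

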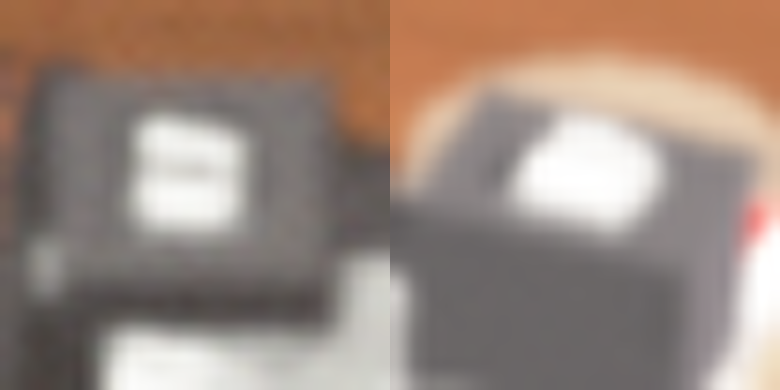

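```bash
python3 - <<'E'
from cell import r
print(r.close_job())
E
```

```text
the job is handed in; nothing more can be done
None
```

I picked up the largest lever by its hub and fitted it home over the red mark. I then swung it to the stop at the green mark, let go, backed clear and handed the job in at about 21 s of the 69 s. The hand-in gave no verdict.

- **Seating:** The hub pressed against the collar with about 11 N when it went home. In the last picture its top is 163 mm up, against 164 mm expected, and the stem's end stands proud of it.
- **Gate open:** The torque rose to 0.63 N m against the stop, twice the gate's friction. The dark line on the stem's end points along the pipe, within the coarse resolution of the image.
- **Lever angle:** The lever reads about 6° past the green mark. I put this down to play on the stem and pushing against the stop, and it is well within the 23° allowed.
- **Other objects:** The oil cup, swage and weight look to be standing where they were, judged by eye in the last top view; I did not measure them again.
- **Disagreement:** Before fitting, the two cameras disagreed by 1–3 mm on where the hub sat sideways. I took a middle value; the side force reached about 5 N on the way down, and I corrected it before the hub went home.

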